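# Keep the heavier sleeve

## Task

Of the two steel sleeves standing on the left of the table, find the heavier: set one upright in each pan of the balance and let go so that the beam comes to rest. Take the one whose side drops and push it down into the heater's empty well until its collar is flush on the top, pressing firmly at the end (about 13 N, never over 25 N), then let go; leave the lighter one standing in its pan. Press on the balance lightly (under 20 N), and leave the third sleeve and the other things on the table where they are.

Things in the scene. Friction and masses are not known exactly. Their poses are not given: they have to be found in the camera images.
- sleeve_a_mid (a point): A steel sleeve, one of 3 alike but for hidden mass (57-158 g, 30+ g apart), standing 66 mm tall. From the foot: body 26 mm diameter, 36 high (chamfered foot); collar 36 mm diameter, 4 thick; grip neck 22 mm diameter, 26 high. Point: on the axis, 33 mm above the foot, 7 below the collar's top; z up. To be compared if it starts at y above 0.15; the spare if it starts at y below -0.08; this varies.
- sleeve_b_mid (a point): A steel sleeve, one of 3 alike but for hidden mass (57-158 g, 30+ g apart), standing 66 mm tall. From the foot: body 26 mm diameter, 36 high (chamfered foot); collar 36 mm diameter, 4 thick; grip neck 22 mm diameter, 26 high. Point: on the axis, 33 mm above the foot, 7 below the collar's top; z up. To be compared if it starts at y above 0.15; the spare if it starts at y below -0.08; this varies.
- sleeve_c_mid (a point): A steel sleeve, one of 3 alike but for hidden mass (57-158 g, 30+ g apart), standing 66 mm tall. From the foot: body 26 mm diameter, 36 high (chamfered foot); collar 36 mm diameter, 4 thick; grip neck 22 mm diameter, 26 high. Point: on the axis, 33 mm above the foot, 7 below the collar's top; z up. To be compared if it starts at y above 0.15; the spare if it starts at y below -0.08; this varies.
- balance: Fixed grey foot of the pivot balance: plate 80 x 270 x 8 mm with a fork 48 mm high at its middle that carries the beam. Origin: centre of its underside, on the table. The beam runs along its y axis; the pivot lies along its x axis, 36 mm above the origin.
- beam (a joint): Angle of the balance beam, rad, 0 = level, stops at -0.07 and +0.07. Positive: left (+y) pan up, right pan down. Empty, it levels itself by a weak spring (0.05 N m/rad); it turns easily, damped. One sleeve sends its side down to the stop; with two, the heavier side goes down to the stop in about a second.
- pan_left (a point): Left (+y end) pan of the beam: centre of its flat inner floor, 100 mm from the pivot, 36 mm above the table when level, 7 mm lower or higher at the stops. The pan is an aluminium cup fixed to the beam (tilts with it), inside diameter 36 mm, outside 42 mm; its rim is 14 mm above this point.
- pan_right (a point): Right (-y end) pan of the beam, otherwise like the left one.
- heater: Fixed white dry-block heater, 210 (x) x 150 (y) mm, flat top 85 mm above the table (front third lower, 53 mm, with a blue panel). Origin: centre of its underside. Four capped amber vials stand in it 85 mm beyond the well (+x), 24 mm above the top.
- well (a point): Centre of the mouth of the heater's one empty well, level with the heater's top, 85 mm above the table; z up. A round vertical hole 30 mm in diameter, 2 mm chamfer, in an aluminium insert 70 mm square. A sleeve fully home has its collar's underside flat on the top, its half-way point 3 mm below this point.
- ejector (a joint): How far the plug in the well is pushed down, m (0 to 0.019). At 0 its top is 20 mm below the mouth. Stiff: 6 N dry friction, no spring, stays where left and carries a sleeve. A sleeve set on it stands proud by 16 mm less this value; push it down with over 6 N until its collar meets the heater's top, where the push rises sharply.
- bottle: Bystander: white plastic bottle, 60 mm diameter, 150 mm tall, origin at its underside.
- slide_box: Bystander: cardboard box of slides, 80 x 55 x 30 mm, origin at the centre of its underside.
- tape: Bystander: roll of paper tape lying flat, 84 mm across, 22 mm high, origin at the centre of its underside.
- pen: Bystander: black pen lying on the table, 12 mm thick, 130 mm long, along its x axis.
- jar: Bystander: open glass cup, 60 mm across, 60 mm tall, origin at its underside.
- notebook: Bystander: blue notebook lying flat, 150 x 210 x 14 mm, origin at the centre of its underside.

How it is judged (in metres and radians):
On the way, in this order (a step that is already met when the one before it is completed fails the run):
1. the two sleeves stand one in each pan, released, and the beam has dropped to the heavier side ((((world y of sleeve_c_mid below -0.08 m and distance of sleeve_c_mid from where it was at the start of the episode below 0.015 m) and (((horizontal distance between sleeve_b_mid and pan_left below 0.014 m and z of sleeve_b_mid in the frame of pan_left between 0.026 and 0.038 m and angle between sleeve_b_mid's own z axis and vertical below 0.25 rad) and (horizontal distance between sleeve_a_mid and pan_right below 0.014 m and z of sleeve_a_mid in the frame of pan_right between 0.026 and 0.038 m and angle between sleeve_a_mid's own z axis and vertical below 0.25 rad) and value of joint beam below -0.045 rad) or ((horizontal distance between sleeve_b_mid and pan_right below 0.014 m and z of sleeve_b_mid in the frame of pan_right between 0.026 and 0.038 m and angle between sleeve_b_mid's own z axis and vertical below 0.25 rad) and (horizontal distance between sleeve_a_mid and pan_left below 0.014 m and z of sleeve_a_mid in the frame of pan_left between 0.026 and 0.038 m and angle between sleeve_a_mid's own z axis and vertical below 0.25 rad) and value of joint beam above 0.045 rad)) and contact force between the fingers and sleeve_b below 0.2 N and contact force between the fingers and sleeve_a below 0.2 N and contact force between the fingers and balance below 0.2 N) or ((world y of sleeve_b_mid below -0.08 m and distance of sleeve_b_mid from where it was at the start of the episode below 0.015 m) and (((horizontal distance between sleeve_a_mid and pan_left below 0.014 m and z of sleeve_a_mid in the frame of pan_left between 0.026 and 0.038 m and angle between sleeve_a_mid's own z axis and vertical below 0.25 rad) and (horizontal distance between sleeve_c_mid and pan_right below 0.014 m and z of sleeve_c_mid in the frame of pan_right between 0.026 and 0.038 m and angle between sleeve_c_mid's own z axis and vertical below 0.25 rad) and value of joint beam below -0.045 rad) or ((horizontal distance between sleeve_a_mid and pan_right below 0.014 m and z of sleeve_a_mid in the frame of pan_right between 0.026 and 0.038 m and angle between sleeve_a_mid's own z axis and vertical below 0.25 rad) and (horizontal distance between sleeve_c_mid and pan_left below 0.014 m and z of sleeve_c_mid in the frame of pan_left between 0.026 and 0.038 m and angle between sleeve_c_mid's own z axis and vertical below 0.25 rad) and value of joint beam above 0.045 rad)) and contact force between the fingers and sleeve_a below 0.2 N and contact force between the fingers and sleeve_c below 0.2 N and contact force between the fingers and balance below 0.2 N) or ((world y of sleeve_a_mid below -0.08 m and distance of sleeve_a_mid from where it was at the start of the episode below 0.015 m) and (((horizontal distance between sleeve_b_mid and pan_left below 0.014 m and z of sleeve_b_mid in the frame of pan_left between 0.026 and 0.038 m and angle between sleeve_b_mid's own z axis and vertical below 0.25 rad) and (horizontal distance between sleeve_c_mid and pan_right below 0.014 m and z of sleeve_c_mid in the frame of pan_right between 0.026 and 0.038 m and angle between sleeve_c_mid's own z axis and vertical below 0.25 rad) and value of joint beam below -0.045 rad) or ((horizontal distance between sleeve_b_mid and pan_right below 0.014 m and z of sleeve_b_mid in the frame of pan_right between 0.026 and 0.038 m and angle between sleeve_b_mid's own z axis and vertical below 0.25 rad) and (horizontal distance between sleeve_c_mid and pan_left below 0.014 m and z of sleeve_c_mid in the frame of pan_left between 0.026 and 0.038 m and angle between sleeve_c_mid's own z axis and vertical below 0.25 rad) and value of joint beam above 0.045 rad)) and contact force between the fingers and sleeve_b below 0.2 N and contact force between the fingers and sleeve_c below 0.2 N and contact force between the fingers and balance below 0.2 N))), for 0.3 s.
2. the heavier sleeve is in the well with its collar flush and is pressed down with more than 9 N, the lighter one standing in its pan ((((world y of sleeve_c_mid below -0.08 m and distance of sleeve_c_mid from where it was at the start of the episode below 0.015 m) and (horizontal distance between sleeve_b_mid and well below 0.004 m and z of sleeve_b_mid in the frame of well below -0.0012 m and angle between sleeve_b_mid's own z axis and vertical below 0.06 rad) and ((horizontal distance between sleeve_a_mid and pan_left below 0.014 m and z of sleeve_a_mid in the frame of pan_left between 0.026 and 0.038 m and angle between sleeve_a_mid's own z axis and vertical below 0.25 rad) or (horizontal distance between sleeve_a_mid and pan_right below 0.014 m and z of sleeve_a_mid in the frame of pan_right between 0.026 and 0.038 m and angle between sleeve_a_mid's own z axis and vertical below 0.25 rad)) and contact force between sleeve_b and heater above 9 N) or ((world y of sleeve_b_mid below -0.08 m and distance of sleeve_b_mid from where it was at the start of the episode below 0.015 m) and (horizontal distance between sleeve_a_mid and well below 0.004 m and z of sleeve_a_mid in the frame of well below -0.0012 m and angle between sleeve_a_mid's own z axis and vertical below 0.06 rad) and ((horizontal distance between sleeve_c_mid and pan_left below 0.014 m and z of sleeve_c_mid in the frame of pan_left between 0.026 and 0.038 m and angle between sleeve_c_mid's own z axis and vertical below 0.25 rad) or (horizontal distance between sleeve_c_mid and pan_right below 0.014 m and z of sleeve_c_mid in the frame of pan_right between 0.026 and 0.038 m and angle between sleeve_c_mid's own z axis and vertical below 0.25 rad)) and contact force between sleeve_a and heater above 9 N) or ((world y of sleeve_a_mid below -0.08 m and distance of sleeve_a_mid from where it was at the start of the episode below 0.015 m) and (horizontal distance between sleeve_b_mid and well below 0.004 m and z of sleeve_b_mid in the frame of well below -0.0012 m and angle between sleeve_b_mid's own z axis and vertical below 0.06 rad) and ((horizontal distance between sleeve_c_mid and pan_left below 0.014 m and z of sleeve_c_mid in the frame of pan_left between 0.026 and 0.038 m and angle between sleeve_c_mid's own z axis and vertical below 0.25 rad) or (horizontal distance between sleeve_c_mid and pan_right below 0.014 m and z of sleeve_c_mid in the frame of pan_right between 0.026 and 0.038 m and angle between sleeve_c_mid's own z axis and vertical below 0.25 rad)) and contact force between sleeve_b and heater above 9 N))), for 0.1 s.
At the end, for the whole second after the job is handed in: the heavier of the two compared sleeves is upright in the well, collar within 1.8 mm of the heater's top, at rest; the lighter one stands in a pan of the balance; the spare is within 15 mm of its start ((((world y of sleeve_c_mid below -0.08 m and distance of sleeve_c_mid from where it was at the start of the episode below 0.015 m) and (horizontal distance between sleeve_b_mid and well below 0.004 m and z of sleeve_b_mid in the frame of well below -0.0012 m and angle between sleeve_b_mid's own z axis and vertical below 0.06 rad) and ((horizontal distance between sleeve_a_mid and pan_left below 0.014 m and z of sleeve_a_mid in the frame of pan_left between 0.026 and 0.038 m and angle between sleeve_a_mid's own z axis and vertical below 0.25 rad) or (horizontal distance between sleeve_a_mid and pan_right below 0.014 m and z of sleeve_a_mid in the frame of pan_right between 0.026 and 0.038 m and angle between sleeve_a_mid's own z axis and vertical below 0.25 rad)) and linear speed of each of sleeve_b, sleeve_a below 0.02 m/s and velocity of joint beam below 0.05 rad/s) or ((world y of sleeve_b_mid below -0.08 m and distance of sleeve_b_mid from where it was at the start of the episode below 0.015 m) and (horizontal distance between sleeve_a_mid and well below 0.004 m and z of sleeve_a_mid in the frame of well below -0.0012 m and angle between sleeve_a_mid's own z axis and vertical below 0.06 rad) and ((horizontal distance between sleeve_c_mid and pan_left below 0.014 m and z of sleeve_c_mid in the frame of pan_left between 0.026 and 0.038 m and angle between sleeve_c_mid's own z axis and vertical below 0.25 rad) or (horizontal distance between sleeve_c_mid and pan_right below 0.014 m and z of sleeve_c_mid in the frame of pan_right between 0.026 and 0.038 m and angle between sleeve_c_mid's own z axis and vertical below 0.25 rad)) and linear speed of each of sleeve_a, sleeve_c below 0.02 m/s and velocity of joint beam below 0.05 rad/s) or ((world y of sleeve_a_mid below -0.08 m and distance of sleeve_a_mid from where it was at the start of the episode below 0.015 m) and (horizontal distance between sleeve_b_mid and well below 0.004 m and z of sleeve_b_mid in the frame of well below -0.0012 m and angle between sleeve_b_mid's own z axis and vertical below 0.06 rad) and ((horizontal distance between sleeve_c_mid and pan_left below 0.014 m and z of sleeve_c_mid in the frame of pan_left between 0.026 and 0.038 m and angle between sleeve_c_mid's own z axis and vertical below 0.25 rad) or (horizontal distance between sleeve_c_mid and pan_right below 0.014 m and z of sleeve_c_mid in the frame of pan_right between 0.026 and 0.038 m and angle between sleeve_c_mid's own z axis and vertical below 0.25 rad)) and linear speed of each of sleeve_b, sleeve_c below 0.02 m/s and velocity of joint beam below 0.05 rad/s))); the robot touches nothing.
It fails at once if a sleeve is pressed on the heater with more than 25 N (contact force between any of sleeve_a, sleeve_b, sleeve_c and heater above 25 N).
It fails at once if the balance is pressed with more than 20 N (contact force between balance and anything else above 20 N).
It fails at once if a bystander (bottle, slide box, tape, pen, cup or notebook) is moved more than 30 mm (distance of any of bottle, slide_box, tape, pen, jar, notebook from where it was at the start of the episode above 0.03 m).
It also fails if it takes over 72 s, if anything falls off the work surface, if the arm or the gripper's body presses on something with over 40 N, if the wrist force passes 120 N, or if a joint passes its speed limit or range.

## Robot

A 6-joint arm with a two-finger parallel gripper is mounted at the origin on the work surface. World frame = base frame: x ahead of the robot, y to its left, z up, the work surface at z = 0. Lengths are in m, angles in degrees, forces in N, time in s.
With the tool pointing down it reaches from about 0.4 to 0.825 m from the base axis. Payload 7 kg.
Tool frame: the origin (TCP) lies midway between the tips of the shut fingers; the grasp point (between the pads) lies 19 mm behind it; z points along the fingers, x is the direction in which the jaws open and shut, and the axes are right-handed (so a half turn about z gives the same grasp; the last joint's range is limited). The gripper opens to 88 mm and grips with 3 to 60 N. Pads are 19 mm wide; open, the fingers measure 130 mm over their backs; the gripper's body (78 mm by 193 mm) begins 47 mm behind the grasp point.
Start: joints at [85.949, 20.546, 0.682, 0, -70.136, -16.507], TCP at [0.237, 0.632, 0.227] pointing down, gripper open.
Joint ranges: [-176.03, 176.03], [-82.01, 121.73], [-58.28, 71.71], [-173.87, 95.51], [-174.79, -0.11], [-173.66, 173.66]. Speed limits (degrees/s): [136.94, 136.94, 172.46, 180, 180, 180].

## Interface

Orientations are given as [roll, pitch, yaw] about the fixed x, y, z axes, in that order (R = Rz(yaw) Ry(pitch) Rx(roll)).
In Python, from plant import ctrl, vision, nets gives the robot as it stands.
- The arm moves only by the shell command python3 -m jog 'ROWS'. ROWS is text: rows parted by semicolons, each of 7 numbers parted by spaces: the turn, a rotation vector about the tool's x, y, z in units of 0.1 rad (1.0 is 0.1 rad), then the shift along the tool's x, y, z in units of 4 cm (1.0 is 4 cm), then the opening, from -1 (shut) to 1 (fully open). In form: rx ry rz x y z jaw; .... A call has 1 to 8 rows; each row shifts and turns the commanded pose from where the row before left it, along the tool's axes as they then stand; what a row does not reach is not made up. A row lasts 1/8 s, in which the tool goes at most 62.5 mm and 10.7 degrees, less where a joint would pass 70% of its speed; a pose out of reach is approached as far as the arm can. A call with a number of a shift or a turn outside -1 to 1 is refused whole. A call with a gripper value outside its range is refused whole. The fingers move at their own pace and stop on an object; the grip force is fixed at half the most. Time passes only in rows, so rows that do not move let the fingers close. It gives the time, the measured TCP pose, the force and the opening at its end, in the units of the state.
- ctrl.get_obs(): the state, without advancing time (a new reading comes with each control period).
- vision.snapshot(name): name is "side" or "top" or "wrist"; returns (picture, depth): 420x560x3 uint8, red, green, blue; 420x560 float32, m along the optical axis (not along the pixel's ray), 0 where there is no reading.
- vision.camera_info(name): a dict with "camera_matrix" (3x3 intrinsics, pixels), "camera_from_world" (4x4, takes a point from world to camera coordinates); the wrist camera has in their place "tool_from_camera" (4x4, takes a point from camera to tool coordinates, whose origin is the TCP and whose axes are the tool frame's). Camera axes: x right, y down, z forward; pixel columns grow to the right and rows downward; lengths in m; the calibration is good to about 2 mm. A picture is of the moment at which its call begins: read the wrist's pose just before it. camera_info takes no time and is no camera call.
- ctrl.close_job(): hands the job in, once; it reports no verdict.
Trained networks look in the newest picture that a camera, given by its name, has taken for a name from the list of things; names that differ only in an ending like _2 or _b are one class to them, and where a whole thing is asked for, a point or a joint stands for the part that bears it (a point fixed in the world has none). Each returns a list of dicts, best first, with "score" (0 to 1); they miss things now and then, are a little off and sometimes report something else, mostly with a low value. They report only what shows in the picture. A call takes as long as a camera call.
- nets.boxes_of(target, camera): "location" ([x, y, z] in m, in world coordinates, good to about 4 mm: the middle of the surface that is visible of it).
The state is a dict: "clock": time; "joint_pos": joint angles; "qvel": joint speeds; "tau": joint torques, N m; "tool_pos": TCP position; "orientation": TCP orientation; "force": force on the tool from outside, world axes, zero at the start; "moment": the same for the moment, N m; "opening": finger opening in m.
Only numpy, scipy, OpenCV 4.12 (cv2) and the standard library are available. Lean on these libraries where they do the work, as an engineer would, in place of code of your own. Each camera call takes 0.05 s, during which the arm holds its last target.

## Working session

There is one attempt and no reset: what is moved stays moved. The work goes in short steps, Python scripts to look and compute and a shell command to move; the robot and the scene stay as the last step left them, time stands still between calls to the robot, and variables do not carry over. Pictures are saved under pics/ and viewed, and the job is handed in when it is done.

```bash
ls; mkdir -p pics
cat > h.py <<'E'
import numpy as np, cv2
from plant import ctrl, vision, nets
from scipy.spatial.transform import Rotation as R
def save(n,im): cv2.imwrite('pics/'+n+'.png',cv2.cvtColor(im,cv2.COLOR_RGB2BGR))
def world(cam,uv,depth,obs=None):
    i=vision.camera_info(cam);K=np.array(i['camera_matrix'])
    uv=np.atleast_2d(uv).astype(float);d=np.atleast_1d(depth)
    p=np.c_[(uv[:,0]-K[0,2])/K[0,0]*d,(uv[:,1]-K[1,2])/K[1,1]*d,d,np.ones(len(d))]
    if 'camera_from_world' in i: T=np.linalg.inv(np.array(i['camera_from_world']))
    else:
        T=np.eye(4);T[:3,:3]=R.from_euler('xyz',obs['orientation'],degrees=True).as_matrix();T[:3,3]=obs['tool_pos'];T=T@np.array(i['tool_from_camera'])
    return (p@T.T)[:,:3]
def cloud(cam,dep,obs=None):
    v,u=np.mgrid[0:dep.shape[0],0:dep.shape[1]]
    return world(cam,np.c_[u.ravel(),v.ravel()],dep.ravel(),obs).reshape(*dep.shape,3)
E
python3 - <<'E'
from h import *
o=ctrl.get_obs();print({k:np.round(v,3) for k,v in o.items()})
for c in ['top','side']:
    im,d=vision.snapshot(c);save(c+'0',im);np.save(c+'0.npy',d)
    for t in ['sleeve_a_mid','well','balance','pan_left','pan_right','heater']:
        try: print(c,t,[(np.round(r['location'],3),round(r['score'],2)) for r in nets.boxes_of(t,c)][:5])
        except Exception as e: print(c,t,e)
E
```

```text
pics
{'clock': np.float64(0.0), 'joint_pos': array([ 8.5949e+01,  2.0591e+01,  6.3400e-01, -1.9000e-02, -7.0135e+01,
       -1.6508e+01]), 'qvel': array([-0.004,  0.028, -0.051,  0.062, -0.021,  0.121]), 'tau': array([-1.0000e-03, -5.8272e+01,  2.9306e+01,  6.9970e+00,  7.0000e-03,
       -0.0000e+00]), 'tool_pos': array([0.237, 0.632, 0.226]), 'orientation': array([-1.79991e+02, -9.40000e-02, -1.10565e+02]), 'force': array([-0.043,  0.55 ,  0.352]), 'moment': array([0.024, 0.067, 0.011]), 'opening': np.float64(0.087)}
top sleeve_a_mid []
top well [(array([ 0.523, -0.285,  0.079]), 0.72)]
top balance [(array([ 0.548, -0.034,  0.009]), 0.75), (array([0.755, 0.093, 0.1  ]), 0.24)]
top pan_left [(array([ 0.552, -0.045,  0.042]), 0.67)]
top pan_right [(array([ 0.552, -0.04 ,  0.038]), 0.55)]
top heater [(array([ 0.523, -0.284,  0.08 ]), 0.6)]
side sleeve_a_mid [(array([0.515, 0.248, 0.041]), 0.54), (array([0.436, 0.557, 0.015]), 0.18)]
side well [(array([ 0.545, -0.053,  0.003]), 0.73), (array([ 0.516, -0.309,  0.077]), 0.57)]
side balance [(array([ 0.548, -0.056,  0.002]), 0.92), (array([0.759, 0.073, 0.085]), 0.6)]
side pan_left [(array([ 0.551, -0.05 ,  0.038]), 0.69)]
side pan_right [(array([ 0.55 , -0.052,  0.041]), 0.74)]
side heater [(array([ 0.736, -0.186,  0.037]), 0.74), (array([ 0.511, -0.306,  0.083]), 0.62), (array([0.464, 0.359, 0.041]), 0.35)]
```

View pics/top0.png

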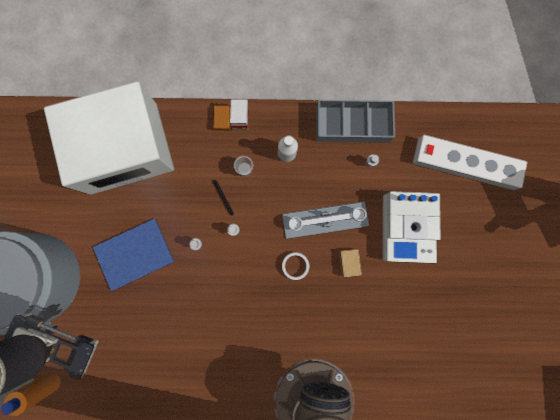

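View pics/side0.png

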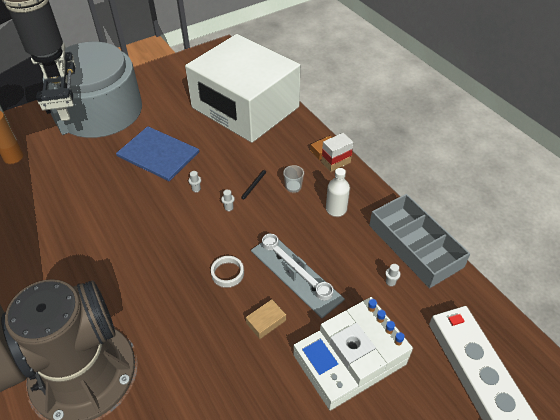

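Run:
```python
from h import *
for c in ['top','side']:
    i=vision.camera_info(c);T=np.linalg.inv(np.array(i['camera_from_world']));print(c,T.round(3),np.array(i['camera_matrix']).round(1))
    P=cloud(c,np.load(c+'0.npy'))
    im=cv2.imread('pics/%s0.png'%c)
    print(P[::60,::80,2].round(3))
```

```text
top [[ 0.009 -0.993  0.12   0.459]
 [-1.    -0.01  -0.011  0.133]
 [ 0.012 -0.12  -0.993  1.217]
 [ 0.     0.     0.     1.   ]] [[380.    0.  275.9]
 [  0.  380.  202.2]
 [  0.    0.    1. ]]
[[-0.743 -0.738 -0.763 -0.743 -0.754 -0.755 -0.75 ]
 [-0.752 -0.758 -0.753 -0.754 -0.749 -0.741 -0.748]
 [ 0.001  0.172 -0.001  0.085  0.004  0.001  0.001]
 [ 0.     0.17  -0.005 -0.002 -0.001  0.004  0.02 ]
 [ 0.189  0.001  0.013 -0.001 -0.004  0.056  0.002]
 [ 0.193 -0.     0.003  0.    -0.001 -0.001  0.001]
 [ 0.535  0.334 -0.002  0.005  0.001  0.002  0.001]]
side [[ 0.85  -0.407  0.334  0.102]
 [-0.526 -0.637  0.563 -0.687]
 [-0.016 -0.655 -0.756  1.167]
 [ 0.     0.     0.     1.   ]] [[546.4   0.  272.6]
 [  0.  546.4 208.7]
 [  0.    0.    1. ]]
[[ 0.006 -0.313 -0.446 -0.614 -0.751 -0.491 -0.248]
 [-0.501  0.187 -0.008  0.17  -0.766 -0.747 -0.53 ]
 [ 0.156  0.07  -0.002  0.072 -0.757 -0.753 -0.752]
 [ 0.006  0.001 -0.     0.005 -0.002 -0.737 -0.751]
 [ 0.001  0.002 -0.002  0.003 -0.003  0.06  -0.751]
 [ 0.003  0.266  0.001  0.     0.007  0.002 -0.001]
 [ 0.254  0.159 -0.     0.003  0.058  0.05   0.043]]
```

The top view shows the two sleeves to compare at about (195,244) and (233,230), and the spare at (373,160). The pans are at (295,224) and (359,214), and the well is at (415,227). I'll zoom in to measure them.

Run:
```python
from h import *
t=cv2.imread('pics/top0.png');s=cv2.imread('pics/side0.png')
a=cv2.resize(t[190:270,175:255],(400,400),interpolation=cv2.INTER_CUBIC)
b=cv2.resize(t[190:250,280:380],(800,480)[:2] and (600,360),interpolation=cv2.INTER_CUBIC)
c=cv2.resize(t[185:265,380:445],(325,400),interpolation=cv2.INTER_CUBIC)
im=np.zeros((400,780,3),np.uint8);im[:,:400]=a;im[:,420:745]=c
cv2.imwrite('pics/z1.png',im);cv2.imwrite('pics/z2.png',b)
# depth blobs
for c in ['top','side']:
    P=cloud(c,np.load(c+'0.npy'))
    x,y,z=P[...,0],P[...,1],P[...,2]
    m=((z>0.015)&(z<0.13)&(x>0.35)&(x<0.85)&(y<0.55)&(y>-0.45)).astype(np.uint8)
    n,l,st,ce=cv2.connectedComponentsWithStats(m)
    for k in range(1,n):
        if st[k,4]>25:
            q=P[l==k];print(c,ce[k].round(),st[k,4],'min',q.min(0).round(3),'max',q.max(0).round(3),'med',np.median(q,0).round(3), 'top',q[q[:,2]>q[:,2].max()-.008].mean(0).round(3))
```

```text
top [156. 157.] 721 min [0.671 0.453 0.015] max [0.85 0.55 0.13] med [0.708 0.482 0.077] top [0.731 0.484 0.126]
top [238. 125.] 156 min [0.839 0.216 0.017] max [0.85  0.265 0.089] med [0.842 0.24  0.066] top [0.845 0.242 0.084]
top [356. 136.] 560 min [ 0.807 -0.25   0.015] max [ 0.85  -0.008  0.066] med [ 0.81  -0.136  0.046] top [ 0.815 -0.128  0.061]
top [221. 127.] 62 min [0.841 0.277 0.015] max [0.849 0.325 0.032] med [0.844 0.302 0.027] top [0.845 0.302 0.028]
top [436. 154.] 1222 min [ 0.705 -0.45   0.015] max [ 0.822 -0.323  0.057] med [ 0.76  -0.388  0.045] top [ 0.767 -0.382  0.051]
top [287. 150.] 309 min [0.738 0.061 0.016] max [0.794 0.116 0.129] med [0.752 0.092 0.099] top [0.759 0.089 0.124]
top [372. 160.] 108 min [ 0.722 -0.199  0.015] max [ 0.755 -0.167  0.07 ] med [ 0.735 -0.179  0.046] top [ 0.739 -0.183  0.067]
top [242. 164.] 174 min [0.685 0.196 0.015] max [0.743 0.252 0.065] med [0.726 0.228 0.054] top [0.715 0.224 0.06 ]
top [411. 227.] 3781 min [ 0.421 -0.371  0.015] max [ 0.632 -0.216  0.116] med [ 0.527 -0.286  0.08 ] top [ 0.611 -0.296  0.11 ]
top [327. 
[... 2178 characters left out ...]
.082 0.055] med [ 0.55  -0.044  0.04 ] top [ 0.551 -0.048  0.05 ]
side [227. 270.] 322 min [0.363 0.015 0.015] max [0.447 0.101 0.028] med [0.404 0.054 0.021] top [0.402 0.055 0.023]
side [392. 273.] 215 min [ 0.719 -0.202  0.015] max [ 0.757 -0.168  0.072] med [ 0.734 -0.19   0.043] top [ 0.738 -0.185  0.067]
side [352. 351.] 7392 min [ 0.419 -0.376  0.015] max [ 0.633 -0.219  0.115] med [ 0.516 -0.31   0.078] top [ 0.611 -0.3    0.109]
side [265. 317.] 810 min [ 0.373 -0.145  0.015] max [ 0.458 -0.082  0.038] med [ 0.413 -0.117  0.03 ] top [ 0.415 -0.115  0.032]
side [459. 334.] 2155 min [ 0.705 -0.45   0.015] max [ 0.823 -0.326  0.057] med [ 0.755 -0.395  0.045] top [ 0.768 -0.379  0.052]
```

View pics/z1.png

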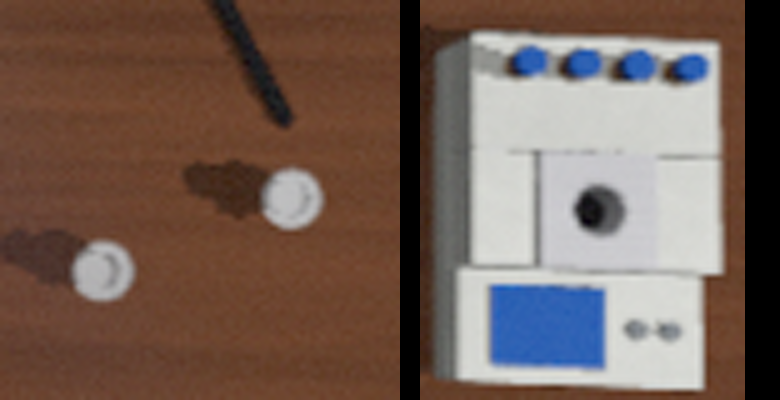

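View pics/z2.png

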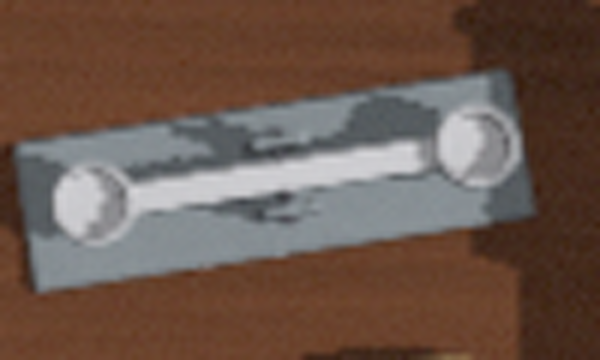

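```bash
cat >> h.py <<'E'
def ray(cam,uv,z):
    a=world(cam,uv,[1.0])[0];T=np.linalg.inv(np.array(vision.camera_info(cam)['camera_from_world']))[:3,3]
    return T+(a-T)*(z-T[2])/(a[2]-T[2])
E
python3 - <<'E'
from h import *
def zz(u,v,s,ox,oy): return [(u+.5)/s-.5+ox,(v+.5)/s-.5+oy]
print('S1',ray('top',[zz(103,271,5,175,190)],.04).round(4))
print('S2',ray('top',[zz(291,198,5,175,190)],.04).round(4))
print('well',ray('top',[zz(599-420,210,5,380,185)],.085).round(4))
l=ray('top',[zz(92,203,6,280,190)],.05);r=ray('top',[zz(477,145,6,280,190)],.05);d=l-r
print('panL',l.round(4),'panR',r.round(4),np.linalg.norm(d),(l+r)/2,np.degrees(np.arctan2(d[1],d[0])))
s=cv2.imread('pics/side0.png')
b=cv2.resize(s[225:315,245:350],(630,540),interpolation=cv2.INTER_CUBIC);cv2.imwrite('pics/z3.png',b)
b=cv2.resize(s[325:365,330:380],(600,480),interpolation=cv2.INTER_CUBIC);cv2.imwrite('pics/z4.png',b)
E
```

```text
S1 [0.47   0.3673 0.04  ]
S2 [0.5159 0.2529 0.04  ]
well [ 0.5267 -0.2969  0.085 ]
panL [0.535  0.0616 0.05  ] panR [ 0.5668 -0.1368  0.05  ] 0.20089796661013232 [ 0.5508723  -0.03762114  0.05      ] 99.1119377077178
```

View pics/z3.png

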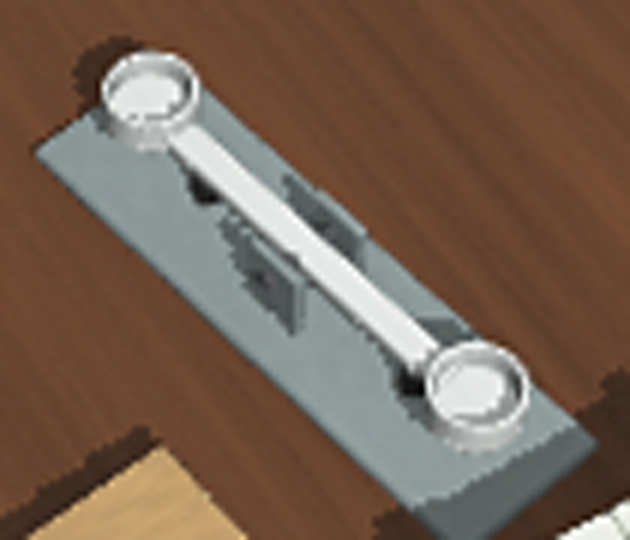

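View pics/z4.png

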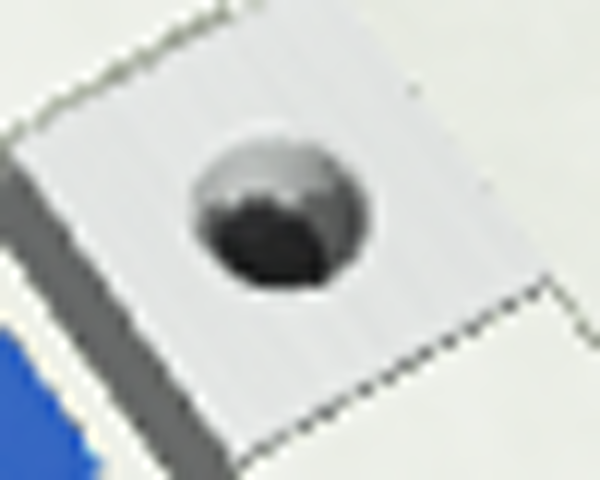

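Run:
```python
from h import *
def zz(u,v,s,ox,oy): return [(u+.5)/s-.5+ox,(v+.5)/s-.5+oy]
print('well',ray('side',[zz(281,211,12,330,325)],.085).round(4))
print(ray('side',[zz(150,92,6,245,225)],.05).round(4),ray('side',[zz(477,390,6,245,225)],.05).round(4))
```

```text
well [ 0.5267 -0.2977  0.085 ]
[0.5338 0.0589 0.05  ] [ 0.5655 -0.1387  0.05  ]
```

```bash
cat >> h.py <<'E'
def todo(x,y,z,yaw=-81.0):
    o=ctrl.get_obs();p=np.array(o['tool_pos']);e=np.array(o['orientation'])
    M=R.from_euler('xyz',e,degrees=True);T=R.from_euler('xyz',[180,0,yaw],degrees=True)
    rv=(M.inv()*T).as_rotvec()/.1
    d=M.inv().apply(np.array([x,y,z])-p)/.04
    print('t',round(float(o['clock']),2),'pos',p.round(4),'rpy',e.round(2),'open',round(float(o['opening']),4),'F',np.round(o['force'],1),'j',np.round(o['joint_pos'],0))
    print('turn',rv.round(3),'shift',d.round(3))
E
python3 -m jog '0 0 -1 0 0 0 1; 0 0 -1 0 0 0 1; 0 0 -1 0 0 0 1; 0 0 -1 0 0 0 1; 0 0 -1 0 0 0 1; 0 0 -0.17 0 0 0 1; 0 0 0 0 0 0 1'
python3 -c "
from h import *
todo(.470,.3675,.15)"
```

```text
clock: 1.58
tool_pos: [0.237, 0.632, 0.2266]
orientation: [-180.0, 0.0, -81.0]
force: [-0.6, -0.5, -0.3]
opening: 0.0879
t 1.57 pos [0.237  0.632  0.2266] rpy [-180.      0.    -81.03] open 0.0879 F [-0.6 -0.5 -0.3] j [ 86.  21.   1.   0. -70.  13.]
turn [-0.     0.    -0.006] shift [ 7.439 -4.722  1.915]
```

```bash
python3 -m jog '0 0 0 0.93 -0.59 0.1 1; 0 0 0 0.93 -0.59 0.1 1; 0 0 0 0.93 -0.59 0.2 1; 0 0 0 0.93 -0.59 0.3 1; 0 0 0 0.93 -0.59 0.3 1; 0 0 0 0.93 -0.59 0.3 1; 0 0 0 0.93 -0.59 0.3 1; 0 0 0 0.93 -0.59 0.3 1'
python3 -m jog '0 0 0 0 0 0 1; 0 0 0 0 0 0 1'
python3 - <<'E'
from h import *
todo(.470,.3675,.043)
o=ctrl.get_obs();im,d=vision.snapshot('wrist');save('w1',im);np.save('w1.npy',d)
P=cloud('wrist',d,o);z=P[...,2]
m=(z>.03)&(z<.075)&(abs(P[...,0]-.47)<.05)&(abs(P[...,1]-.3675)<.05)
print(m.sum(),P[m].min(0),P[m].max(0)); t=m&(z>.06);print('top',P[t].mean(0))
c=m&(z<.045);print('collar',(P[c].min(0)+P[c].max(0))/2)
E
```

```text
clock: 2.58
tool_pos: [0.4713, 0.3668, 0.1504]
orientation: [-180.0, 0.0, -81.0]
force: [-0.4, 0.2, 0.1]
opening: 0.0879
clock: 2.82
tool_pos: [0.4706, 0.368, 0.1508]
orientation: [-180.0, 0.0, -81.0]
force: [-0.4, 1.2, 0.6]
opening: 0.0875
t 2.83 pos [0.4706 0.368  0.1508] rpy [-1.7998e+02  1.0000e-02 -8.1030e+01] open 0.0875 F [-0.4  1.2  0.6] j [ 57.  17. -15.   0. -58.  42.]
turn [-0.003  0.002 -0.005] shift [0.01  0.017 2.694]
1449 [0.45364266 0.35095328 0.03635725] [0.48738603 0.386237   0.06869778]
top [0.4702524  0.36867642 0.06649323]
collar [0.47051435 0.36859514 0.04063922]
```

View pics/w1.png

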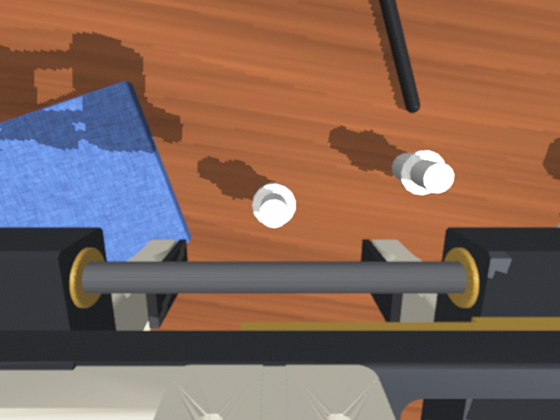

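The wrist view puts the sleeve at (274,205), centred between the jaws. It measures (0.4704, 0.3686), which agrees with the top camera to about 1 mm. I'll go down and grip it.

```bash
python3 -m jog '0 0 0 0 0 0.6 1; 0 0 0 0 0 0.6 1; 0 0 0 0 0 0.6 1; 0 0 0 0 0 0.6 1; 0 0 0 0 0 0.29 1; 0 0 0 0 0 0 1;0 0 0 0 0 0 -1;0 0 0 0 0 0 -1'
python3 -m jog '0 0 0 0 0 0 -1; 0 0 0 0 0 0 -1;0 0 0 0 0 0 -1;0 0 0 0 0 0 -1'
python3 -c "
from h import *
todo(.5345,.060,.043)"
```

```text
clock: 3.88
tool_pos: [0.4707, 0.3685, 0.044]
orientation: [-179.9, 0.1, -80.9]
force: [0.4, 0.3, -0.4]
opening: 0.0729
clock: 4.38
tool_pos: [0.4704, 0.3678, 0.043]
orientation: [180.0, 0.0, -80.9]
force: [-1.0, -0.8, 0.5]
opening: 0.0332
t 4.38 pos [0.4704 0.3678 0.043 ] rpy [180.     0.   -80.94] open 0.0332 F [-1.  -0.8  0.5] j [ 57.  23. -22.  -0. -45.  42.]
turn [0.   0.   0.01] shift [ 7.852e+00 -3.710e-01 -1.000e-03]
```

```bash
python3 -m jog '0 0 0 0 0 0 -1; 0 0 0 0 0 0 -1;0 0 0 0 0 0 -1;0 0 0 0 0 0 -1'
python3 -m jog '0 0 0 0 0 -0.3 -1; 0 0 0 0 0 -0.7 -1;0 0 0 0 0 -0.7 -1;0 0 0 0 0 -0.3 -1;0 0 0 0 0 0 -1'
python3 - <<'E'
from h import *
todo(.5345,.060,.093)
im,d=vision.snapshot('wrist');save('w2',im)
E
```

```text
clock: 4.88
tool_pos: [0.4703, 0.3678, 0.0429]
orientation: [180.0, -0.0, -80.9]
force: [0.2, -0.5, -1.1]
opening: 0.0213
clock: 5.5
tool_pos: [0.4705, 0.3682, 0.1238]
orientation: [-179.9, 0.1, -80.9]
force: [0.2, -0.3, -1.8]
opening: 0.0211
t 5.5 pos [0.4705 0.3682 0.1238] rpy [-1.7994e+02  8.0000e-02 -8.0940e+01] open 0.0211 F [ 0.2 -0.3 -1.8] j [ 57.  18. -17.  -0. -54.  42.]
turn [-0.011  0.014  0.01 ] shift [ 7.861 -0.366  0.759]
```

View pics/w2.png

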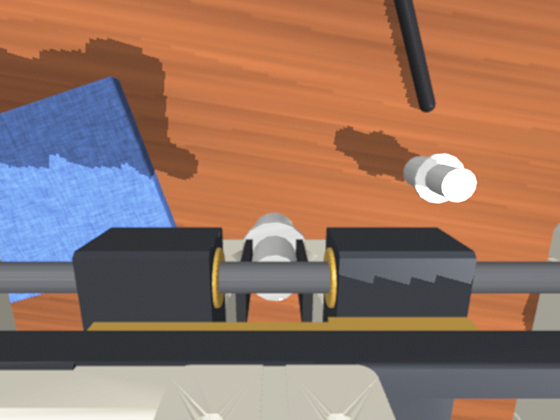

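The sleeve is held upright at (274,255) with a 21 mm opening. I'll put it in the right pan first, so the second one won't have to pass over it.

```bash
python3 -c "
from h import *
todo(.566,-.138,.124)"
python3 -m jog '0 0 0 0.4 0 0 -1; 0 0 0 0.8 -0.05 0 -1;0 0 0 1 -0.05 0 -1;0 0 0 1 -0.05 0 -1;0 0 0 1 -0.05 0 -1;0 0 0 1 -0.05 0 -1;0 0 0 1 -0.05 0 -1;0 0 0 1 -0.05 0 -1'
python3 -c "
from h import *
todo(.566,-.138,.124)"
```

```text
t 5.55 pos [0.4701 0.3677 0.1227] rpy [ 1.7998e+02  1.0000e-02 -8.0950e+01] open 0.0217 F [-0.1  1.5 -1.7] j [ 57.  18. -17.  -0. -54.  42.]
turn [0.003 0.002 0.009] shift [12.862 -0.379 -0.035]
clock: 6.55
tool_pos: [0.5288, 0.0834, 0.1219]
orientation: [179.9, -0.0, -81.0]
force: [0.3, 0.2, -0.9]
opening: 0.0214
t 6.55 pos [0.5288 0.0834 0.1219] rpy [ 1.7989e+02 -3.0000e-02 -8.0950e+01] open 0.0214 F [ 0.3  0.2 -0.9] j [ 30.  13. -25.  -0. -52.  69.]
turn [ 0.019 -0.006  0.008] shift [ 5.613 -0.049 -0.049]
```

```bash
python3 -m jog '0 0 0 1 0 0 -1;0 0 0 1 0 0 -1;0 0 0 1 0 0 -1;0 0 0 1 0 0 -1;0 0 0 1 0 0 -1;0 0 0 0.5 0 0 -1;0 0 0 0 0 0 -1;0 0 0 0 0 0 -1'
python3 - <<'E'
from h import *
todo(.566,-.138,.083)
o=ctrl.get_obs();im,d=vision.snapshot('top');save('t3',im)
for (c,n) in [('top','t3'),('side','s3')]:
    if c=='side': im,d=vision.snapshot(c);save(n,im)
s=im; b=cv2.resize(s[215:325,245:365],(720,600)[:2] and (654,600),interpolation=cv2.INTER_CUBIC);save('z5',b)
im,d=vision.snapshot('wrist');save('w3',im)
E
```

```text
clock: 7.55
tool_pos: [0.5637, -0.1312, 0.1225]
orientation: [180.0, 0.0, -80.9]
force: [0.1, 1.2, -2.8]
opening: 0.0215
t 7.55 pos [ 0.5637 -0.1312  0.1225] rpy [ 1.7995e+02  2.0000e-02 -8.0940e+01] open 0.0215 F [ 0.1  1.2 -2.8] j [  6.  17. -20.  -0. -54.  93.]
turn [0.008 0.003 0.01 ] shift [ 0.176 -0.03   0.988]
```

View pics/z5.png

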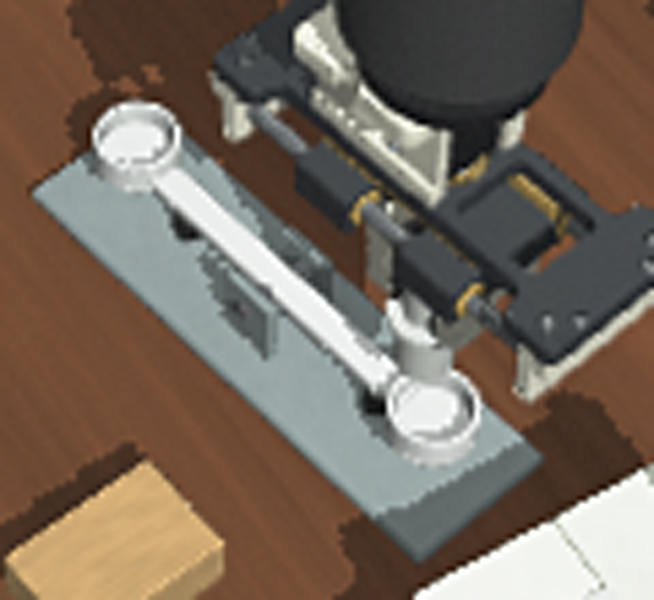

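View pics/w3.png

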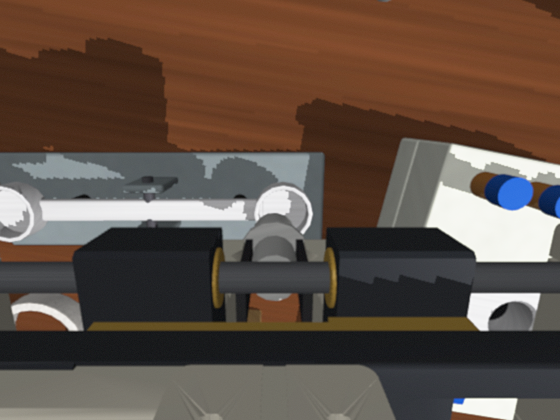

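The pan sits just right of the held sleeve, at (283,210) against (273,250) in the wrist view, which matches the 7 mm still to go. I'll lower it and follow the pan down to its stop.

```bash
python3 -m jog '0 0 0 0.176 -0.03 0 -1;0 0 0 0 0 0.2 -1;0 0 0 0 0 0.3 -1;0 0 0 0 0 0.3 -1;0 0 0 0 0 0.15 -1;0 0 0 0 0 0 -1'
python3 -c "
from h import *
todo(.566,-.138,.073)"
```

```text
clock: 8.45
tool_pos: [0.5661, -0.1384, 0.0842]
orientation: [179.9, 0.0, -80.9]
force: [0.4, -0.4, -1.9]
opening: 0.0211
t 8.45 pos [ 0.5661 -0.1384  0.0842] rpy [179.92   0.   -80.93] open 0.0211 F [ 0.4 -0.4 -1.9] j [  5.  19. -21.   0. -49.  94.]
turn [0.014 0.001 0.011] shift [-0.01   0.001  0.28 ]
```

```bash
python3 -m jog '0 0 0 0 0 0.07 -1;0 0 0 0 0 0.07 -1;0 0 0 0 0 0.07 -1;0 0 0 0 0 0.05 -1;0 0 0 0 0 0 -1'
python3 -c "
from h import *
todo(.566,-.138,.073)"
```

```text
clock: 9.07
tool_pos: [0.5664, -0.1384, 0.0744]
orientation: [180.0, 0.0, -80.9]
force: [-0.4, -0.7, -1.2]
opening: 0.0213
t 9.07 pos [ 0.5664 -0.1384  0.0744] rpy [179.98   0.   -80.94] open 0.0213 F [-0.4 -0.7 -1.2] j [  5.  20. -22.  -0. -48.  94.]
turn [0.004 0.001 0.011] shift [-0.011  0.007  0.034]
```

```bash
python3 -m jog '0 0 0 0 0 0.03 -1;0 0 0 0 0 0 -1;0 0 0 0 0 0 0.2;0 0 0 0 0 0 0.2;0 0 0 0 0 0 0.2;0 0 0 0 0 0 0.2;0 0 0 0 0 0 0.2'
python3 -m jog '0 0 0 0 0 -0.5 0.2;0 0 0 0 0 -0.8 0.2;0 0 0 -0.3 0 -0.8 0.3;0 0 0 -1 0 -0.4 1;0 0 0 -1 0 0 1;0 0 0 -1 0 0 1;0 0 0 -1 0 0 1;0 0 0 -1 0 0 1'
python3 - <<'E'
from h import *
todo(.516,.253,.15)
im,d=vision.snapshot('side');save('s4',im)
P=cloud('side',d)
b=cv2.resize(im[215:325,245:365],(654,600),interpolation=cv2.INTER_CUBIC);save('z6',b)
E
```

```text
clock: 9.95
tool_pos: [0.5665, -0.1384, 0.0734]
orientation: [-180.0, 0.0, -80.9]
force: [-0.4, 0.1, 0.1]
opening: 0.0522
clock: 10.95
tool_pos: [0.5328, 0.0722, 0.1735]
orientation: [-180.0, 0.0, -80.9]
force: [0.2, -0.3, 0.8]
opening: 0.0873
t 10.95 pos [0.5328 0.0722 0.1735] rpy [-179.98    0.    -80.94] open 0.0873 F [ 0.2 -0.3  0.8] j [ 29.  10. -21.   0. -59.  70.]
turn [-0.003  0.001  0.011] shift [-4.528 -0.298  0.588]
```

View pics/z6.png

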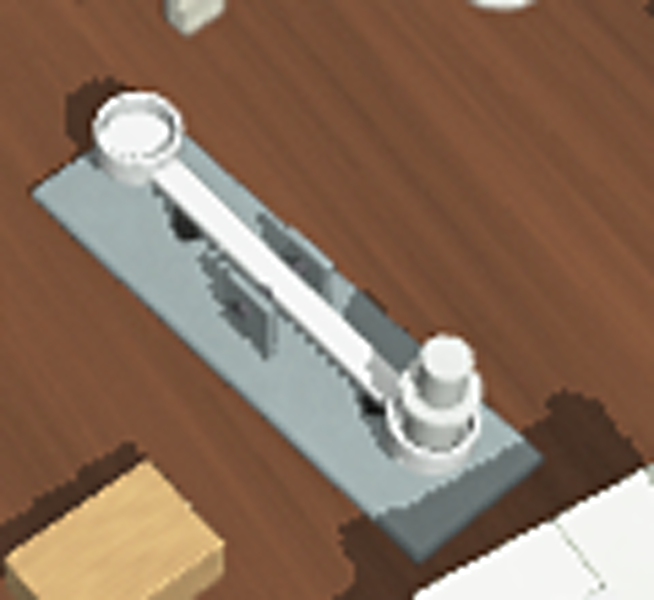

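The first sleeve is standing in the right pan at (435,400), and that side has dropped. Next is the second sleeve.

```bash
python3 -m jog '0 0 0 -1 -0.06 0.1 1;0 0 0 -1 -0.06 0.1 1;0 0 0 -1 -0.06 0.1 1;0 0 0 -1 -0.06 0.2 1;0 0 0 -0.5 -0.04 0 1;0 0 0 0 0 0 1;0 0 0 0 0 0 1'
python3 - <<'E'
from h import *
todo(.516,.253,.043)
o=ctrl.get_obs();im,d=vision.snapshot('wrist');save('w5',im)
P=cloud('wrist',d,o);z=P[...,2]
m=(z>.03)&(z<.075)&(abs(P[...,0]-.516)<.03)&(abs(P[...,1]-.253)<.03)
print(m.sum(),P[m].min(0),P[m].max(0)); t=m&(z>.06);print('top',P[t].mean(0))
c=m&(z<.045);print('collar',(P[c].min(0)+P[c].max(0))/2)
E
```

```text
clock: 11.88
tool_pos: [0.5158, 0.2498, 0.1535]
orientation: [180.0, -0.0, -81.0]
force: [0.2, 0.3, 0.2]
opening: 0.0878
t 11.88 pos [0.5158 0.2498 0.1535] rpy [ 1.800e+02 -1.000e-02 -8.095e+01] open 0.0878 F [0.2 0.3 0.2] j [ 45.  14. -18.   0. -57.  54.]
turn [ 0.001 -0.001  0.009] shift [-0.078 -0.017  2.763]
1425 [0.49895989 0.23583349 0.0359826 ] [0.53297957 0.27104452 0.06903026]
top [0.51573945 0.25355399 0.0666022 ]
collar [0.51596973 0.253439   0.04046925]
```

View pics/w5.png

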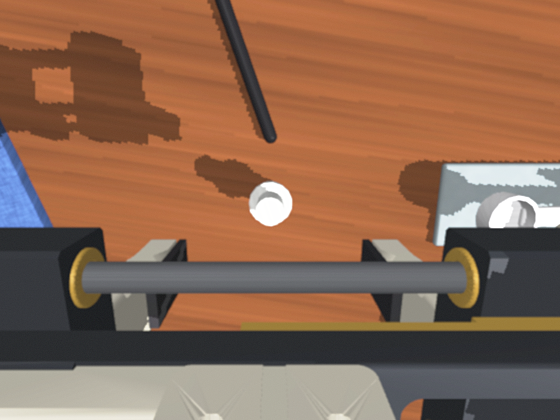

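The second sleeve is at (270,204) in the wrist view and measures (0.5158, 0.2535), 3.5 mm from the TCP along the jaws.

```bash
python3 -m jog '0 0 0 -0.09 0 0.6 1; 0 0 0 0 0 0.6 1; 0 0 0 0 0 0.6 1; 0 0 0 0 0 0.6 1; 0 0 0 0 0 0.36 1; 0 0 0 0 0 0 0;0 0 0 0 0 0 -1;0 0 0 0 0 0 -1'
python3 -m jog '0 0 0 0 0 0 -1; 0 0 0 0 0 0 -1;0 0 0 0 0 0 -1;0 0 0 0 0 0 -1;0 0 0 0 0 0 -1;0 0 0 0 0 0 -1;0 0 0 0 0 0 -1;0 0 0 0 0 0 -1'
python3 -m jog '0 0 0 0 0 -0.3 -1; 0 0 0 0 0 -0.7 -1;0 0 0 0 0 -0.7 -1;0 0 0 0 0 -0.3 -1;0 0 0 0 0 0 -1'
python3 -c "
from h import *
todo(.5345,.060,.124)"
```

```text
clock: 12.92
tool_pos: [0.5158, 0.2545, 0.044]
orientation: [-179.9, 0.1, -80.9]
force: [-0.1, 1.2, 0.7]
opening: 0.0632
clock: 13.92
tool_pos: [0.5152, 0.254, 0.0429]
orientation: [180.0, -0.0, -80.9]
force: [0.2, 0.5, -0.4]
opening: 0.0213
clock: 14.55
tool_pos: [0.5155, 0.2544, 0.1238]
orientation: [-179.9, 0.1, -80.9]
force: [-0.4, 0.1, -1.9]
opening: 0.0211
t 14.55 pos [0.5155 0.2544 0.1238] rpy [-1.7991e+02  7.0000e-02 -8.0940e+01] open 0.0211 F [-0.4  0.1 -1.9] j [ 46.  16. -20.  -0. -54.  53.]
turn [-0.015  0.012  0.01 ] shift [ 4.873  0.297 -0.011]
```

```bash
python3 -m jog '0 0 0 0.4 0 0 -1;0 0 0 0.9 0.06 0 -1;0 0 0 1 0.06 0 -1;0 0 0 1 0.06 0 -1;0 0 0 1 0.06 0 -1;0 0 0 0.55 0.06 0 -1;0 0 0 0 0 0 -1;0 0 0 0 0 0 -1'
python3 - <<'E'
from h import *
todo(.5345,.060,.086)
im,d=vision.snapshot('wrist');save('w6',im)
E
```

```text
clock: 15.55
tool_pos: [0.5336, 0.0602, 0.1223]
orientation: [179.9, -0.0, -81.0]
force: [0.4, -1.1, -1.0]
opening: 0.0214
t 15.55 pos [0.5336 0.0602 0.1223] rpy [ 1.7993e+02 -2.0000e-02 -8.0970e+01] open 0.0214 F [ 0.4 -1.1 -1. ] j [ 27.  13. -25.  -0. -52.  72.]
turn [ 0.012 -0.003  0.005] shift [ 0.009 -0.023  0.907]
```

View pics/w6.png

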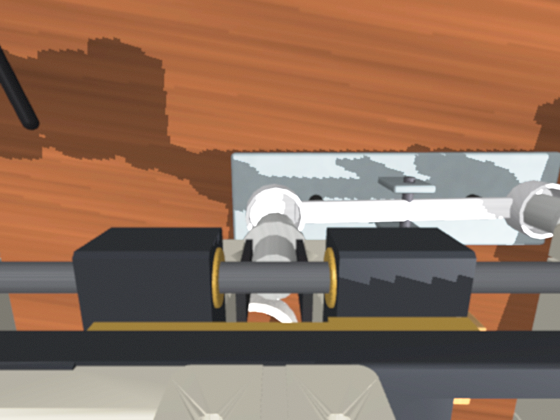

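```bash
python3 -m jog '0 0 0 0 -0.02 0.2 -1;0 0 0 0 0 0.3 -1;0 0 0 0 0 0.25 -1;0 0 0 0 0 0.1 -1;0 0 0 0 0 0.07 -1;0 0 0 0 0 0.07 -1;0 0 0 0 0 0.07 -1;0 0 0 0 0 0 -1'
python3 -c "
from h import *
todo(.5345,.060,.079)"
```

```text
clock: 16.6
tool_pos: [0.5348, 0.0608, 0.0806]
orientation: [-180.0, 0.0, -80.9]
force: [0.0, 0.7, -0.2]
opening: 0.0215
t 16.6 pos [0.5348 0.0608 0.0806] rpy [-179.99    0.    -80.94] open 0.0215 F [ 0.   0.7 -0.2] j [ 27.  16. -27.  -0. -47.  72.]
turn [-0.002  0.001  0.011] shift [0.017 0.011 0.04 ]
```

```bash
python3 -m jog '0 0 0 0 0 0.06 -1;0 0 0 0 0 0 -1;0 0 0 0 0 0 0.3;0 0 0 0 0 0 0.3;0 0 0 0 0 0 0.3;0 0 0 0 0 0 0.3;0 0 0 0 0 0 0.3'
python3 -m jog '0 0 0 0 0 -0.4 0.3;0 0 0 0 0 -0.8 0.3;0 0 0 0 0 -0.8 1;0 0 0 0 -0.5 -0.5 1;0 0 0 0 -0.5 0 1;0 0 0 0 0 0 1;0 0 0 0 0 0 1;0 0 0 0 0 0 1'
python3 - <<'E'
from h import *
todo(.5345,.060,.079)
im,d=vision.snapshot('side');save('s7',im)
b=cv2.resize(im[215:325,245:365],(654,600),interpolation=cv2.INTER_CUBIC);save('z7',b)
P=cloud('side',d)
for n,x,y in [('L',.5345,.06),('R',.566,-.138)]:
    m=(abs(P[...,0]-x)<.03)&(abs(P[...,1]-y)<.03)&(P[...,2]>.03)&(P[...,2]<.125);q=P[m];t=q[q[:,2]>q[:,2].max()-.006];print(n,q[:,2].max(),t.mean(0))
E
```

```text
clock: 17.48
tool_pos: [0.5348, 0.0607, 0.0782]
orientation: [-180.0, 0.0, -80.9]
force: [0.0, 0.5, 1.2]
opening: 0.0564
clock: 18.48
tool_pos: [0.5736, 0.0668, 0.1783]
orientation: [180.0, -0.0, -80.9]
force: [-0.5, 0.4, 1.2]
opening: 0.0874
t 18.48 pos [0.5736 0.0668 0.1783] rpy [179.98  -0.   -80.93] open 0.0874 F [-0.5  0.4  1.2] j [ 26.  14. -16.  -0. -61.  73.]
turn [ 0.003 -0.     0.012] shift [0.015 0.992 2.483]
L 0.1142546092589587 [0.53589267 0.05432231 0.10977894]
R 0.10078279848064375 [ 0.56649901 -0.14381253  0.09656463]
```

View pics/z7.png

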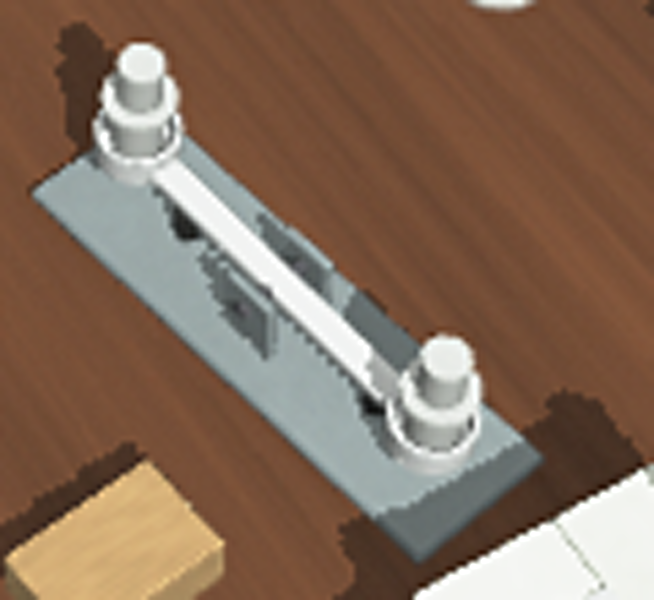

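The right pan is down and the left is up: tops at about 0.097 and 0.110 m, and in the picture (435,400) has dropped while (140,140) is raised. So the first sleeve, in the right pan, is the heavier. I'll go back over it with the tool tilted 0.07 rad to match the pan.

```bash
python3 -c "
from h import *
todo(.5668,-.1418,.15)"
python3 -m jog '0 0 0 0.5 0 0 1;0 0 0 1 0.05 0 1;0 0 0 1 0.1 0 1;0 0 0 1 0.1 0 1;0 0 0 1 0.1 0 1;0 0 0 0.6 0.1 0 1;0 -0.35 0 0 0 0.2 1;0 -0.35 0 0 0 0.2 1'
python3 -m jog '0 0 0 0 0 0 1;0 0 0 0 0 0 1'
python3 - <<'E'
from h import *
o=ctrl.get_obs();M=R.from_euler('xyz',o['orientation'],degrees=True);p=np.array(o['tool_pos'])
print(p,o['orientation'],o['clock'],-M.as_matrix()[:,2])
print('to pre',M.inv().apply(np.array([.5668,-.1418,.0735])-p)/.04)
im,d=vision.snapshot('wrist');save('w8',im)
P=cloud('wrist',d,o);z=P[...,2]
for lo,hi in [(.058,.073),(.088,.105)]:
    m=(z>lo)&(z<hi)&(abs(P[...,0]-.567)<.03)&(abs(P[...,1]+.141)<.03)
    q=P[m];print(len(q),q.mean(0),(q.min(0)+q.max(0))/2,q.max(0)-q.min(0))
im,d=vision.snapshot('side');save('s8',im)
P=cloud('side',d)
for n,x,y in [('L',.5345,.06)]:
    m=(abs(P[...,0]-x)<.03)&(abs(P[...,1]-y)<.03)&(P[...,2]>.03)&(P[...,2]<.125);q=P[m];t=q[q[:,2]>q[:,2].max()-.006];print(n,q[:,2].max(),t.mean(0))
E
```

```text
t 18.52 pos [0.5737 0.0669 0.1783] rpy [179.99   0.   -80.93] open 0.0877 F [0.4 0.3 0.3] j [ 26.  14. -16.  -0. -61.  73.]
turn [0.001 0.001 0.012] shift [5.125 0.993 0.707]
clock: 19.52
tool_pos: [0.5881, -0.1382, 0.162]
orientation: [-180.0, 4.1, -81.0]
force: [-0.2, 0.5, 0.2]
opening: 0.0876
clock: 19.77
tool_pos: [0.5885, -0.1375, 0.1624]
orientation: [180.0, 4.0, -81.0]
force: [0.0, -0.1, -1.0]
opening: 0.0876
[ 0.58847705 -0.13750597  0.16238934] [179.9983542    3.95952772 -80.95268499] 19.775 [ 0.01088677 -0.0681882   0.99761308]
to pre [0.17419676 0.55200125 2.21550904]
733 [ 0.57237417 -0.13881519  0.06952135] [ 0.56731392 -0.14024125  0.06881872] [0.03336587 0.03554783 0.00830409]
753 [ 0.56762313 -0.14187546  0.09501763] [ 0.56658931 -0.14198026  0.09279477] [0.02183052 0.02200635 0.00939387]
L 0.11427241813022482 [0.53467021 0.05419204 0.11032974]
```

View pics/w8.png

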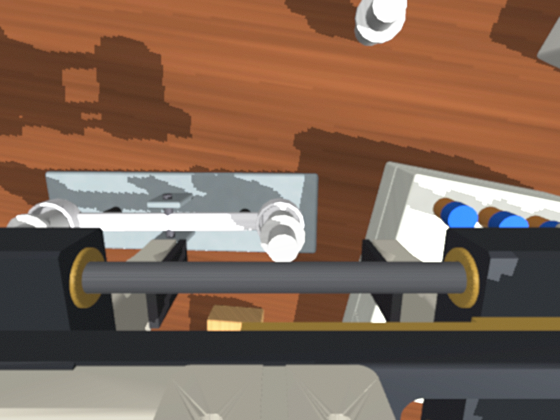

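In the wrist view the sleeve's top is at (280,245) and leans as expected. Its axis measures (0.567, -0.1405) at grip height.

```bash
python3 -m jog '0 0 0 0.14 0.55 0 0.4;0 0 0 0 0 0.5 0.4;0 0 0 0 0 0.6 0.4;0 0 0 0 0 0.6 0.4;0 0 0 0 0 0.35 0.4;0 0 0 0 0 0.12 0.4;0 0 0 0 0 0 0.4;0 0 0 0 0 0 0.4'
python3 -c "
from h import *
o=ctrl.get_obs();M=R.from_euler('xyz',o['orientation'],degrees=True);p=np.array(o['tool_pos'])
print(p,o['orientation'],o['force'],o['opening'])
print('to pre',M.inv().apply(np.array([.567,-.1405,.0735])-p)/.04)
im,d=vision.snapshot('wrist');save('w9',im)
"
```

```text
clock: 20.88
tool_pos: [0.5674, -0.14, 0.0761]
orientation: [-179.9, 4.0, -80.9]
force: [1.0, 0.4, -0.0]
opening: 0.0611
[ 0.56738566 -0.14002655  0.07605921] [-179.92226889    3.98919438  -80.91884164] [ 1.02694048  0.44025067 -0.01430014] 0.06114720497077419
to pre [0.01459249 0.01147447 0.06310241]
```

View pics/w9.png

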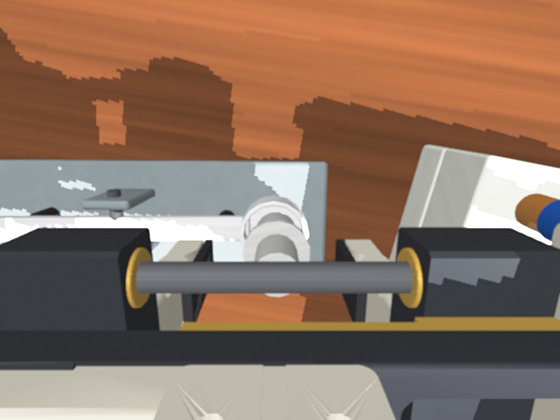

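The neck is centred between the pads at (275,265). I'll close and lift.

```bash
python3 -m jog '0 0 0 0.01 0 0.05 0.4;0 0 0 0 0 0 -1;0 0 0 0 0 0 -1;0 0 0 0 0 0 -1;0 0 0 0 0 0 -1;0 0 0 0 0 0 -1;0 0 0 0 0 0 -1;0 0 0 0 0 0 -1'
python3 -m jog '0 0 0 0 0 0 -1;0 0 0 0 0 -0.1 -1;0 0 0 0 0 -0.3 -1; 0 0 0 0 0 -0.6 -1;0 0 0 0 0 -0.8 -1;0 0 0 0 0 -0.8 -1;0 0 0 0 0 -0.8 -1;0 0 0 0 0 0 -1'
python3 -c "
from h import *
o=ctrl.get_obs();M=R.from_euler('xyz',o['orientation'],degrees=True);p=np.array(o['tool_pos'])
print(p,o['orientation'],o['force'],o['opening'])
"
```

```text
clock: 21.92
tool_pos: [0.5668, -0.1403, 0.0732]
orientation: [-180.0, 4.0, -80.9]
force: [0.1, 0.3, 0.5]
opening: 0.0212
clock: 22.92
tool_pos: [0.5698, -0.15, 0.2126]
orientation: [-179.7, 3.9, -80.9]
force: [0.9, 0.6, -1.9]
opening: 0.0214
[ 0.56981271 -0.15003039  0.21259713] [-179.67086229    3.92433685  -80.90712094] [ 0.86249792  0.61992751 -1.9194938 ] 0.02142515345121594
```

```bash
python3 -m jog '0 0.35 0 0 0 0 -1;0 0.35 0 0 0 0 -1;0 0 0 0 0 0 -1;0 0 0 0 0 0 -1'
python3 -c "
from h import *
todo(.5267,-.2973,.16)"
```

```text
clock: 23.42
tool_pos: [0.5681, -0.1495, 0.2086]
orientation: [180.0, 0.1, -80.9]
force: [0.6, -1.1, -1.0]
opening: 0.0212
t 23.43 pos [ 0.5681 -0.1495  0.2086] rpy [ 1.7997e+02  5.0000e-02 -8.0930e+01] open 0.0212 F [ 0.6 -1.1 -1. ] j [  4.  13. -12.  -0. -65.  95.]
turn [0.005 0.009 0.012] shift [3.487 1.604 1.213]
```

```bash
python3 -m jog '0 0 0 0.4 0.2 0 -1;0 0 0 0.8 0.4 0.2 -1;0 0 0 0.9 0.4 0.3 -1;0 0 0 0.9 0.4 0.4 -1;0 0 0 0.49 0.2 0.3 -1;0 0 0 0 0 0 -1;0 0 0 0 0 0 -1;0 0 0 0 0 0 -1'
python3 - <<'E'
from h import *
todo(.5267,-.2973,.135)
o=ctrl.get_obs();im,d=vision.snapshot('wrist');save('w10',im)
im,d=vision.snapshot('side');save('s10',im)
b=cv2.resize(im[230:410,270:430],(533,600),interpolation=cv2.INTER_CUBIC);save('z10',b)
E
```

```text
clock: 24.42
tool_pos: [0.5277, -0.297, 0.1614]
orientation: [-179.9, -0.0, -80.9]
force: [0.6, -0.3, -1.9]
opening: 0.021
t 24.43 pos [ 0.5277 -0.297   0.1614] rpy [-1.7994e+02 -2.0000e-02 -8.0880e+01] open 0.021 F [ 0.6 -0.3 -1.9] j [-11.  17. -14.  -0. -59. 110.]
turn [-0.01  -0.003  0.021] shift [0.003 0.027 0.661]
```

View pics/w10.png

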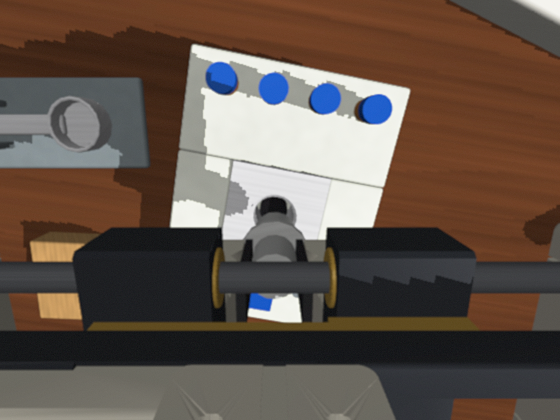

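View pics/z10.png

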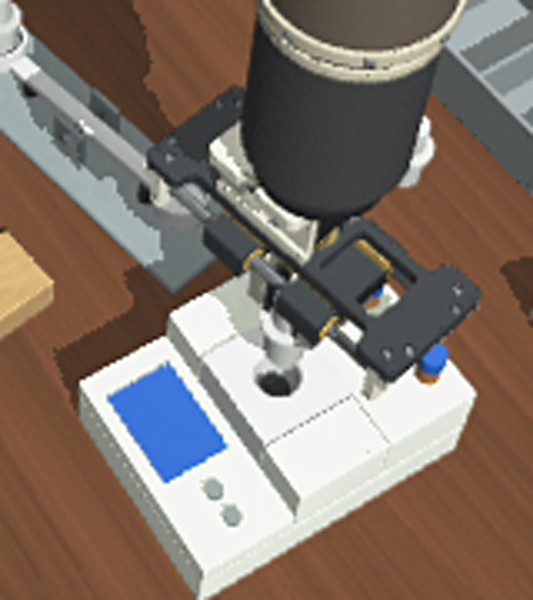

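The sleeve is over the well: the hole shows at (274,210) in the wrist view, in line with the sleeve at (274,250). I'll lower to just above the mouth and look again.

```bash
python3 -m jog '0 0 0 0 0.027 0.25 -1;0 0 0 0 0 0.25 -1;0 0 0 0 0 0.1 -1;0 0 0 0 0 0 -1;0 0 0 0 0 0 -1'
python3 - <<'E'
from h import *
todo(.5267,-.2973,.112)
o=ctrl.get_obs();im,d=vision.snapshot('wrist');save('w11',im)
P=cloud('wrist',d,o)
# well rim: dark hole edges at z=.085
T=np.eye(4);T[:3,:3]=R.from_euler('xyz',o['orientation'],degrees=True).as_matrix();T[:3,3]=o['tool_pos'];T=T@np.array(vision.camera_info('wrist')['tool_from_camera']);K=np.array(vision.camera_info('wrist')['camera_matrix'])
def pr(p):
    c=np.linalg.inv(T)@np.r_[p,1];return K@c[:3]/c[2]
for w in [(.5267,-.2973)]:
  for r,z,col in [(.017,.085,(255,0,0)),(.015,.083,(0,255,0))]:
    for a in np.linspace(0,2*np.pi,80):
        u=pr([w[0]+r*np.cos(a),w[1]+r*np.sin(a),z]);cv2.circle(im,(int(round(u[0])),int(round(u[1]))),0,col,-1)
tp=o['tool_pos'];zf=tp[2]-.044
for a in np.linspace(0,2*np.pi,80):
    u=pr([tp[0]+.013*np.cos(a),tp[1]+.013*np.sin(a),zf]);cv2.circle(im,(int(round(u[0])),int(round(u[1]))),0,(255,0,255),-1)
save('w11z',cv2.resize(im[170:320,200:350],(600,600),interpolation=cv2.INTER_NEAREST))
im,d=vision.snapshot('side');save('s11',im);save('z11',cv2.resize(im[300:380,310:400],(675,600),interpolation=cv2.INTER_CUBIC))
E
```

```text
clock: 25.15
tool_pos: [0.5262, -0.2978, 0.137]
orientation: [-180.0, -0.0, -80.9]
force: [-0.5, 0.5, -1.3]
opening: 0.0211
t 25.15 pos [ 0.5262 -0.2978  0.137 ] rpy [-1.7999e+02 -1.0000e-02 -8.0930e+01] open 0.0211 F [-0.5  0.5 -1.3] j [-11.  18. -15.   0. -57. 110.]
turn [-0.002 -0.002  0.011] shift [-0.012 -0.014  0.625]
```

View pics/w11z.png

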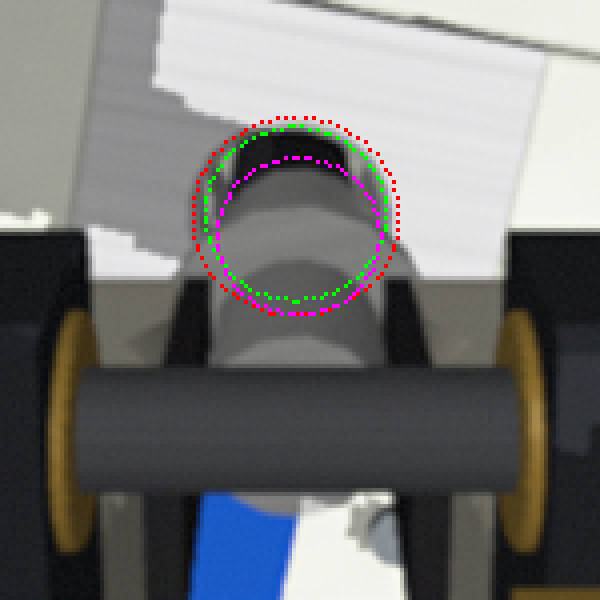

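View pics/z11.png

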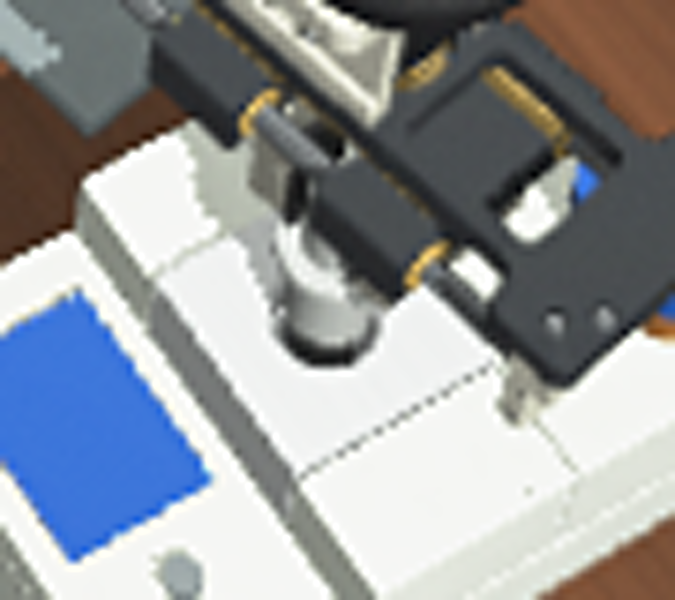

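```bash
python3 -m jog '0 0 0 0 0 0.1 -1;0 0 0 0 0 0.1 -1;0 0 0 0 0 0.05 -1;0 0 0 0 0 0 -1'
python3 -m jog '0 0 0 0 0 0.05 -1;0 0 0 0 0 0.05 -1;0 0 0 0 0 0 -1'
python3 -m jog '0 0 0 0 0 0.07 -1;0 0 0 0 0 0.07 -1;0 0 0 0 0 0 -1'
```

```text
clock: 25.75
tool_pos: [0.5259, -0.2977, 0.1265]
orientation: [180.0, 0.0, -80.9]
force: [0.2, -0.1, -0.9]
opening: 0.0212
clock: 26.12
tool_pos: [0.5259, -0.2977, 0.1226]
orientation: [180.0, 0.0, -80.9]
force: [-0.1, 0.6, -1.0]
opening: 0.0208
clock: 26.5
tool_pos: [0.5258, -0.2977, 0.1169]
orientation: [180.0, 0.0, -80.9]
force: [-0.5, -0.1, -0.7]
opening: 0.0213
```

The foot is now 12 mm into the well with no side force. I'll carry on to the plug.

```bash
python3 -m jog '0 0 0 0 0 0.07 -1;0 0 0 0 0 0.07 -1;0 0 0 0 0 0.05 -1;0 0 0 0 0 0 -1'
python3 -m jog '0 0 0 0 0 0.05 -1;0 0 0 0 0 0.05 -1;0 0 0 0 0 0 -1'
python3 -m jog '0 0 0 0 0 0.05 -1;0 0 0 0 0 0.05 -1;0 0 0 0 0 0 -1'
```

```text
clock: 27.0
tool_pos: [0.5259, -0.2977, 0.1094]
orientation: [180.0, 0.0, -80.9]
force: [-0.3, -1.1, -2.0]
opening: 0.0214
clock: 27.38
tool_pos: [0.5263, -0.2979, 0.106]
orientation: [-180.0, -0.0, -80.9]
force: [-0.4, 0.4, 4.0]
opening: 0.0213
clock: 27.75
tool_pos: [0.5262, -0.2978, 0.1015]
orientation: [-180.0, -0.0, -80.9]
force: [-0.5, -0.4, 2.4]
opening: 0.0209
```

```bash
python3 -m jog '0 0 0 0 0 0.05 -1;0 0 0 0 0 0.05 -1;0 0 0 0 0 0 -1'
python3 -m jog '0 0 0 0 0 0.03 -1;0 0 0 0 0 0.03 -1;0 0 0 0 0 0 -1'
```

```text
clock: 28.12
tool_pos: [0.5261, -0.2978, 0.0974]
orientation: [180.0, -0.0, -80.9]
force: [0.6, -1.7, 2.4]
opening: 0.0212
clock: 28.5
tool_pos: [0.5261, -0.2978, 0.0951]
orientation: [-180.0, -0.0, -80.9]
force: [-1.2, -0.8, 3.1]
opening: 0.0211
```

```bash
python3 -m jog '0 0 0 0 0 0.02 -1;0 0 0 0 0 0 -1'
```

```text
clock: 28.75
tool_pos: [0.5261, -0.2978, 0.0944]
orientation: [-180.0, -0.0, -80.9]
force: [-0.2, -1.9, 3.5]
opening: 0.0214
```

```bash
python3 -m jog '0 0 0 0 0 0.02 -1;0 0 0 0 0 0 -1'; python3 -m jog '0 0 0 0 0 0.01 -1;0 0 0 0 0 0 -1'
```

```text
clock: 29.0
tool_pos: [0.5261, -0.2978, 0.0936]
orientation: [-180.0, -0.0, -80.9]
force: [0.1, -1.8, 3.3]
opening: 0.0211
clock: 29.25
tool_pos: [0.5261, -0.2978, 0.0934]
orientation: [-180.0, -0.0, -80.9]
force: [-0.3, -1.0, 4.2]
opening: 0.0212
```

```bash
python3 -m jog '0 0 0 0 0 0.01 -1;0 0 0 0 0 0 -1'; python3 -m jog '0 0 0 0 0 0.01 -1;0 0 0 0 0 0 -1'; python3 -m jog '0 0 0 0 0 0.01 -1;0 0 0 0 0 0 -1'
```

```text
clock: 29.5
tool_pos: [0.5261, -0.2978, 0.0933]
orientation: [-180.0, -0.0, -80.9]
force: [0.1, -0.4, 7.2]
opening: 0.0208
clock: 29.75
tool_pos: [0.5262, -0.2979, 0.0932]
orientation: [-180.0, -0.0, -80.9]
force: [-2.1, 0.1, 9.4]
opening: 0.0212
clock: 30.0
tool_pos: [0.5263, -0.2979, 0.0932]
orientation: [-180.0, -0.0, -80.9]
force: [-2.9, 0.1, 12.6]
opening: 0.0213
```

The collar is home: z has stopped changing and force rises about 3 N per step. One or two more small steps.

```bash
python3 -m jog '0 0 0 0 0 0.01 -1;0 0 0 0 0 0 -1;0 0 0 0 0 0 -1'
```

```text
clock: 30.38
tool_pos: [0.5263, -0.2979, 0.0932]
orientation: [-180.0, -0.0, -80.9]
force: [-2.9, 1.4, 15.1]
opening: 0.0213
```

Run:
```python
from h import *
im,d=vision.snapshot('side');save('s12',im);save('z12',cv2.resize(im[300:380,310:400],(675,600),interpolation=cv2.INTER_CUBIC))
print(ctrl.get_obs()['force'])
```

```text
[-3.34233805  0.8998595  15.07838231]
```

View pics/z12.png

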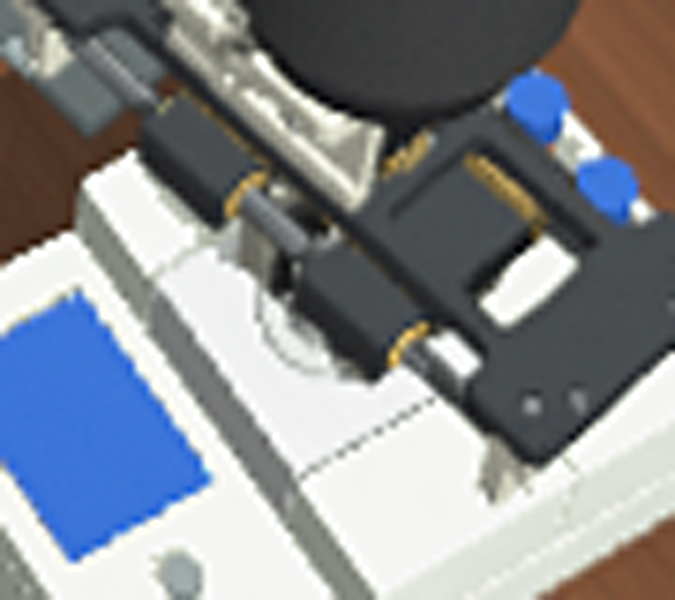

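```bash
python3 -m jog '0 0 0 0 0 0.007 -1;0 0 0 0 0 0 -1;0 0 0 0 0 0 -1'
python3 -m jog '0 0 0 0 0 -0.02 -1;0 0 0 0 0 0 0.3;0 0 0 0 0 0 0.3;0 0 0 0 0 0 0.3;0 0 0 0 0 0 0.3;0 0 0 0 0 0 0.3'
python3 -m jog '0 0 0 0 0 -0.3 0.3;0 0 0 0 0 -0.6 0.3;0 0 0 0 0 -0.8 0.3;0 0 0 0 0 -0.8 0.3;0 0 0 0 -0.5 0 0.3;0 0 0 0 0.9 0 0.3;0 0 0 0 0.9 0 0.3;0 0 0 0 0.9 0 0.3'
python3 -m jog '0 0 0 0 0.9 0 0.3;0 0 0 0 0 0 0.3;0 0 0 0 0 0 0.3'
python3 - <<'E'
from h import *
im,d=vision.snapshot('side');save('s13',im);save('z13',cv2.resize(im[215:385,245:420],(618,600),interpolation=cv2.INTER_CUBIC))
P=cloud('side',d)
def top(x,y,lo,hi):
    m=(abs(P[...,0]-x)<.025)&(abs(P[...,1]-y)<.025)&(P[...,2]>lo)&(P[...,2]<hi);q=P[m];t=q[q[:,2]>np.percentile(q[:,2],99)-.006];print(len(q),q[:,2].max(),t.mean(0))
top(.5263,-.2978,.095,.16);top(.5345,.06,.06,.13)
print(ctrl.get_obs()['clock'],ctrl.get_obs()['tool_pos'])
E
```

```text
clock: 30.8
tool_pos: [0.5263, -0.2979, 0.0932]
orientation: [-179.9, -0.1, -80.9]
force: [-3.8, 2.2, 17.4]
opening: 0.0208
clock: 31.55
tool_pos: [0.5259, -0.2977, 0.092]
orientation: [180.0, 0.0, -80.9]
force: [0.2, -0.5, 0.3]
opening: 0.0567
clock: 32.55
tool_pos: [0.4384, -0.3116, 0.1921]
orientation: [180.0, 0.0, -80.9]
force: [0.1, -0.7, 0.8]
opening: 0.057
clock: 32.92
tool_pos: [0.4042, -0.3174, 0.1925]
orientation: [-180.0, -0.0, -80.9]
force: [1.3, 0.7, -0.6]
opening: 0.0573
90 0.1222167950632067 [ 0.52495027 -0.29843631  0.11621381]
168 0.09984742796780677 [0.53319896 0.06205273 0.09593794]
32.975 [ 0.40441807 -0.31730472  0.19231408]
```

View pics/z13.png

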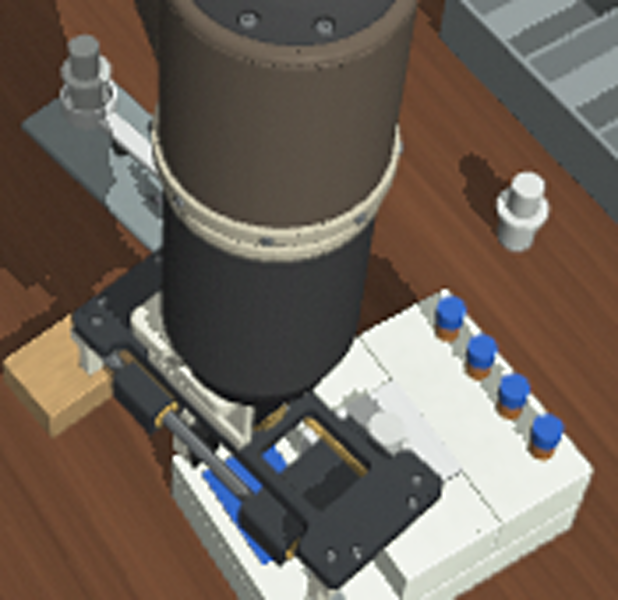

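The neck top in the well measures about 0.116 m, and 0.115 is flush. The lighter sleeve stands in the left pan at (85,80) and the spare is in place. One last check from the wrist and top cameras.

Run:
```python
from h import *
o=ctrl.get_obs();im,d=vision.snapshot('wrist');save('w14',im)
P=cloud('wrist',d,o);z=P[...,2]
b=(abs(P[...,0]-.526)<.03)&(abs(P[...,1]+.298)<.03)
r=np.hypot(P[...,0]-.526,P[...,1]+.298)
for n,m in [('neck',b&(z>.105)&(r<.012)),('collar',b&(r>.0125)&(r<.016)&(z<.1)),('block',b&(r>.022)&(z<.1)&(z>.07))]:
    q=P[m];print(n,len(q),np.median(q,0).round(4),((q.min(0)+q.max(0))/2).round(4))
im,d=vision.snapshot('top');save('t14',im);P=cloud('top',d)
for n,x,y in [('spare',.739,-.183),('left',.5335,.062)]:
    m=(np.hypot(P[...,0]-x,P[...,1]-y)<.02)&(P[...,2]>.06);q=P[m];print(n,np.median(q,0).round(3))
```

```text
neck 1085 [ 0.5247 -0.2974  0.1156] [ 0.5252 -0.2973  0.1114]
collar 449 [ 0.5193 -0.3019  0.0897] [ 0.525  -0.2981  0.0898]
block 3866 [ 0.5232 -0.3027  0.0858] [ 0.526  -0.298   0.0856]
spare [ 0.739 -0.182  0.066]
left [0.533 0.065 0.071]
```

View pics/w14.png

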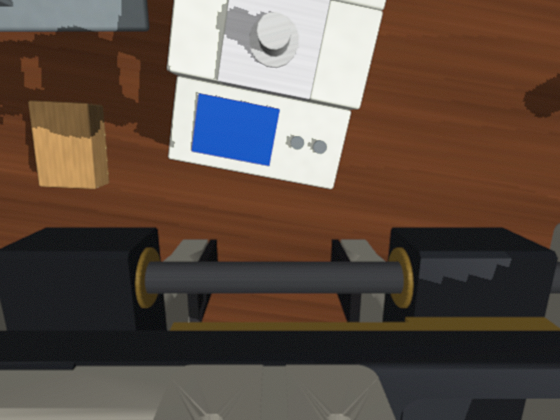

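View pics/t14.png

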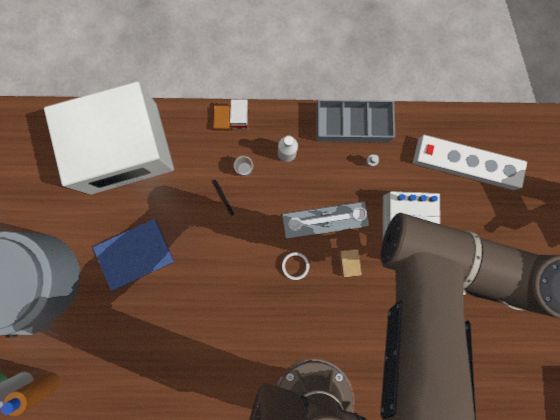

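The wrist view shows the sleeve in the well at (275,38). Its collar top is 4.0 mm above the block, equal to the collar's thickness, so it is flush. In the top view the spare, the left-pan sleeve and the other things are undisturbed. I'll hand it in.

```bash
python3 -m jog '0 0 0 0 0 0 0.3;0 0 0 0 0 0 0.3;0 0 0 0 0 0 0.3;0 0 0 0 0 0 0.3'; python3 -c "
from h import *
print(ctrl.close_job())"
```

```text
clock: 33.58
tool_pos: [0.4036, -0.3173, 0.1921]
orientation: [180.0, 0.0, -80.9]
force: [-0.3, 0.8, -0.2]
opening: 0.0571
the job is handed in; nothing more can be done
None
```

The heavier sleeve is in the heater's well with its collar flush, and the lighter one stands in the left pan. I handed the job in at about 33.6 s.

- **Weighing:** I put the sleeve from (0.470, 0.368) in the right pan and the one from (0.516, 0.253) in the left. The right side dropped to its stop, with the sleeve tops about 13 mm apart in height.
- **Insertion:** I lifted the right-hand sleeve with the tool tilted to match the pan. It went into the well with no side force, and I pushed the plug down until the collar met the top. The last press read 17 N on the wrist, above the suggested 13 N but under the 25 N limit; I went higher because I could not tell whether the plug's 6 N counts towards the heater contact. Then I let go.
- **Last checks:** The collar top measured 4.0 mm above the block, which is exactly the collar's thickness, so it is flush. The neck top was at 0.116 m against 0.115 m expected. The spare measured within about 1 mm of its start, and nothing else on the table looked moved.
- **Disagreements:** The cameras and the tool position differed by about 1 mm on the well sleeve, well inside the 4 mm allowed. No check failed.

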